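Click the photo box lid shut all round

ROBOT

A 7-joint arm with a two-finger parallel gripper is mounted at the origin on a cart in front of the work surface, level with it; the furniture and walls round the work are solid. World frame = base frame: x ahead of the robot, y to its left, z up, the work surface at z = 0. Lengths are in m, angles in rad, forces in N, time in s.
With the tool pointing down it reaches from about 0.4 to 0.875 m from the base axis. Payload 19.3 kg.
Tool frame: the origin (TCP) lies midway between the tips of the shut fingers; the grasp point (between the pads) lies 19 mm behind it; z points along the fingers, y is the direction in which the jaws open and shut (so a half turn about z gives the same grasp; the last joint's range is limited). The gripper opens to 85 mm and grips with 20 to 120 N. Pads are 22 mm wide; open, the fingers measure 114 mm over their backs; the gripper's body (76 mm by 85 mm) begins 54 mm behind the grasp point. The pads swing forward as they close: fully open they stand 13 mm farther back than shut.
Start: joints at [-1.398, 0.521, -0.036, 1.599, 0.021, 1.021, -0.113], TCP at [0.15, 0.607, 0.231] pointing down, gripper open.
Joint ranges: [-2.91, 2.91], [-0.3, 2.13], [-1.5, 1.42], [0.17, 2.43], [-1.26, 4.41], [0.16, 1.93], [-2.52, 2.52]. Speed limits (rad/s): [1.89, 1.89, 2.39, 2.39, 3.01, 3.01, 3.01].

INTERFACE

Orientations are given as [roll, pitch, yaw] about the fixed x, y, z axes, in that order (R = Rz(yaw) Ry(pitch) Rx(roll)).
In Python, from workcell import bot, eyes gives the robot as it stands. The module is installed in compiled form; this text tells all that it offers.
- The arm moves only by the shell command python3 -m jog 'ROWS' [FORCE]. ROWS is JSON, a list of rows, each an object with "delta_pos": the shift along the world's x, y, z in mm, a list of three; "spin": the turn about the world's z in rad; "claw": the closure, from 0 (fully open) to 1 (shut). In form: [{"delta_pos": [tx, ty, tz], "spin": spin, "claw": claw}, ...]. A call has 1 to 8 rows; each row is the pose to reach, as a shift and turn from the pose measured when the call began; what a row does not reach only later rows make up. A row lasts 1/10 s, in which the tool goes at most 50 mm and 8.59 degrees, less where a joint would pass 70% of its speed; a pose out of reach is approached as far as the arm can. A call with a gripper value outside its range is refused whole. The fingers move at their own pace and stop on an object; FORCE is the grip in N (left out, the last holds). Time passes only in rows, so rows that repeat a pose let the fingers close. It gives the time, the measured TCP pose, the force and the opening at its end, in the units of the state.
- bot.observe(): the state, without advancing time (a new reading comes with each control period).
- eyes.grab_frame(name): name is "scene" or "top" or "wrist"; returns the picture (420x560x3 uint8, blue, green, red); there is no depth.
- eyes.camera_params(name): a dict with "fx", "fy", "cx", "cy" (pixels), "origin" and "attitude" of the camera in the world. Camera axes: x right, y up, looking along -z (the intrinsics and any distortion apply to the point x, -y, -z); pixel columns grow to the right and rows downward; lengths in m; the calibration is good to about 2 mm. The wrist camera is an equidistant fisheye: a pixel r from the principal point sees the ray r / f radians off the axis. A picture is of the moment at which its call begins: read the wrist's pose just before it. camera_params takes no time and is no camera call; for the wrist camera it gives the pose at the moment of the call.
- bot.job_done(): hands the job in, once; it reports no verdict.
The state is a dict: "clock": time; "qpos": joint angles; "qd": joint speeds; "joint_efforts": joint torques, N m; "position": TCP position; "tool_rot": TCP orientation; "force": force on the tool from outside, world axes, zero at the start; "moment": the same for the moment, N m; "grip_width": finger opening in m.
Only numpy, scipy, OpenCV 4.12 (cv2) and the standard library are available. Lean on these libraries where they do the work, as an engineer would, in place of code of your own. Each camera call takes 0.05 s, during which the arm holds its last target. There are 200 camera calls.

TASK

The lid of the photo storage box is not fully clipped on: at least two of its four hinged rim wings stand up. With the fingertips, press down every raised wing round the lid until it clicks shut and all four stay down. Do not lift, tip or shove the box away from where it stands, and leave the weight, the tape roll and the loupe alone.

Things in the scene. Friction and masses are not known exactly. Their poses are not given: they have to be found in the camera images.
- photo_box: Grey plastic photo storage box with a white clip-on lid, standing loose on the table; about 1.2 kg with the prints in it. Lid 220 x 160 mm, top panel (with a grey inset) and the four rigid lid corners at z = 78 mm. Origin: centre of the underside; x along the long (220 mm) side, y along the short side, z up. Each lid side carries one hinged clip wing between the corners.
- wing_long_a (a joint): Opening angle (rad) of the clip wing on the box's +y side (a long side; wing 144 mm long, 36 mm wide, hinged along its inner edge). About 0 (-0.03 to 0.01) = clicked shut and level; about 0.33 = popped up, its outer edge 11 mm higher. It is an over-centre snap: it resists with up to about 10 N at the thumb pad, most at the very start of the stroke, springs back up if let go before half way (0.16), and past half way clicks shut by itself and stays shut.
- wing_long_a_pad (a point): Centre of the top of the ribbed thumb pad (12 x 40 mm, long along the box's edge) on the +y wing, 25 mm outward of its hinge line and 11 mm inside its outer edge; moves with the wing. With the wing shut it lies at [0, 0.069, 0.082] m in the box's frame, with the wing popped up about 8 mm higher.
- wing_long_b (a joint): Opening angle (rad) of the clip wing on the box's -y side (a long side; wing 144 mm long, 36 mm wide, hinged along its inner edge). About 0 (-0.03 to 0.01) = clicked shut and level; about 0.33 = popped up, its outer edge 11 mm higher. It is an over-centre snap: it resists with up to about 10 N at the thumb pad, most at the very start of the stroke, springs back up if let go before half way (0.16), and past half way clicks shut by itself and stays shut.
- wing_long_b_pad (a point): Centre of the top of the ribbed thumb pad (12 x 40 mm, long along the box's edge) on the -y wing, 25 mm outward of its hinge line and 11 mm inside its outer edge; moves with the wing. With the wing shut it lies at [0, -0.069, 0.082] m in the box's frame, with the wing popped up about 8 mm higher.
- wing_short_a (a joint): Opening angle (rad) of the clip wing on the box's +x side (a short side; wing 84 mm long, 36 mm wide, hinged along its inner edge). About 0 (-0.03 to 0.01) = clicked shut and level; about 0.33 = popped up, its outer edge 11 mm higher. It is an over-centre snap: it resists with up to about 10 N at the thumb pad, most at the very start of the stroke, springs back up if let go before half way (0.16), and past half way clicks shut by itself and stays shut.
- wing_short_a_pad (a point): Centre of the top of the ribbed thumb pad (12 x 40 mm, long along the box's edge) on the +x wing, 25 mm outward of its hinge line and 11 mm inside its outer edge; moves with the wing. With the wing shut it lies at [0.099, 0, 0.082] m in the box's frame, with the wing popped up about 8 mm higher.
- wing_short_b (a joint): Opening angle (rad) of the clip wing on the box's -x side (a short side; wing 84 mm long, 36 mm wide, hinged along its inner edge). About 0 (-0.03 to 0.01) = clicked shut and level; about 0.33 = popped up, its outer edge 11 mm higher. It is an over-centre snap: it resists with up to about 10 N at the thumb pad, most at the very start of the stroke, springs back up if let go before half way (0.16), and past half way clicks shut by itself and stays shut.
- wing_short_b_pad (a point): Centre of the top of the ribbed thumb pad (12 x 40 mm, long along the box's edge) on the -x wing, 25 mm outward of its hinge line and 11 mm inside its outer edge; moves with the wing. With the wing shut it lies at [-0.099, 0, 0.082] m in the box's frame, with the wing popped up about 8 mm higher.
- weight: Loose grey cloth-covered lead weight, 100 x 46 x 27 mm, a bystander to the left of the box; origin at the centre of its underside, x along its length.
- tape_roll: Loose roll of tan tape, 98 mm across, 48 mm high, a bystander to the left of the box; origin at the centre of its underside.
- loupe: Loose black loupe (magnifier), 43 mm across, 38 mm high, a bystander beyond the box; origin at the centre of its underside.

How it is judged:
By the outcome, as a careful person would: the job done as asked, in the order asked, and still so for the second after the job is handed in, with the robot touching nothing.
It also fails if it takes over 42 s, if anything falls off the work surface, if the arm or the gripper's body presses on something with over 40 N, if the wrist force passes 120 N, or if a joint passes its speed limit or range.

## Working session

There is one attempt and no reset: what is moved stays moved. The work goes in short steps, Python scripts to look and compute and a shell command to move; the robot and the scene stay as the last step left them, time stands still between calls to the robot, and variables do not carry over. Pictures are saved under pics/ and viewed, about 8 in all and at most 12, crops included, and the job is handed in when it is done.

```bash
mkdir -p pics
python3 - <<'E'
from workcell import bot,eyes
import cv2
print(bot.observe())
for n in("scene","top"):
    p=eyes.camera_params(n);print(n,p)
    cv2.imwrite(f"pics/{n}0.png",eyes.grab_frame(n))
E
```

```text
{'clock': 0.0, 'qpos': array([-1.39817011,  0.52202722, -0.03634125,  1.60000249,  0.02120637,
        1.02112153, -0.11278459]), 'qd': array([ 6.98188623e-05, -4.50887719e-04,  1.79816014e-03,  5.92822140e-04,
        2.08007774e-03,  1.03321763e-03,  1.43137836e-03]), 'joint_efforts': array([ 8.96564393e-05, -9.27134585e+01,  1.97983235e+00, -3.69929874e+01,
        1.77437591e-02,  8.39708315e-03, -6.86409317e-05]), 'position': array([0.15022681, 0.60632042, 0.23071933]), 'tool_rot': array([-3.14042228e+00,  8.32835312e-05,  2.89878716e+00]), 'force': array([ 1.16025894, -0.18046563,  0.25034774]), 'moment': array([ 0.02703701,  0.00161034, -0.00913366]), 'grip_width': 0.0855521573054457}
scene {'fx': 441.174365592708, 'fy': 441.174365592708, 'cx': 276.05276212544607, 'cy': 212.47657295547148, 'origin': array([ 0.05383197, -0.48417828,  0.60189182]), 'attitude': array([ 1.04143245,  0.00512656, -0.69125257])}
top {'fx': 379.72023435969396, 'fy': 379.72023435969396, 'cx': 284.523458939649, 'cy': 210.91282156217505, 'origin': array([0.53337582, 0.19434834, 1.04831324]), 'attitude': array([ 0.07502418,  0.01775421, -1.57511282])}
```

View pics/top0.png

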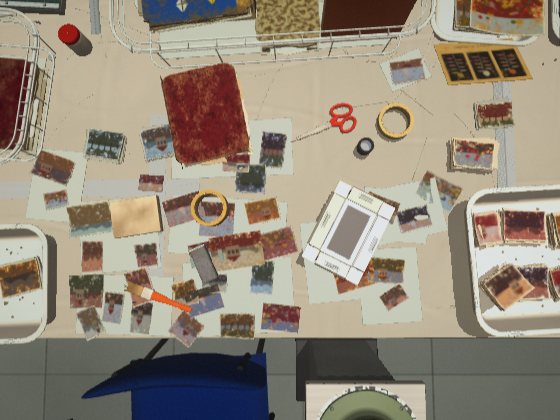

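View pics/scene0.png

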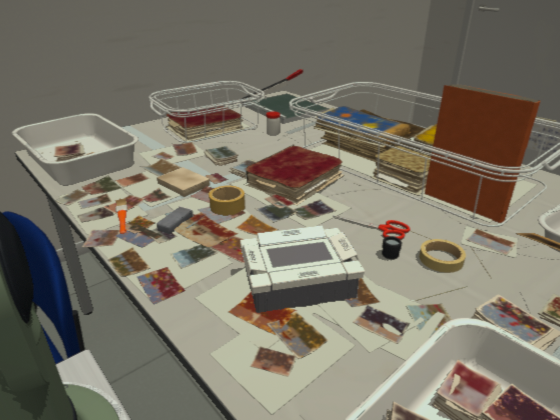

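Run:
```python
import cv2,numpy as np
a=cv2.imread("pics/top0.png")[170:295,290:405]
b=cv2.imread("pics/scene0.png")[220:315,235:370]
a=cv2.resize(a,None,fx=4,fy=4,interpolation=cv2.INTER_CUBIC); cv2.imwrite("pics/ca.png",a[:, :])
b=cv2.resize(b,None,fx=5,fy=5,interpolation=cv2.INTER_CUBIC); cv2.imwrite("pics/cb.png",b)
```

```text
(no output)
```

View pics/ca.png

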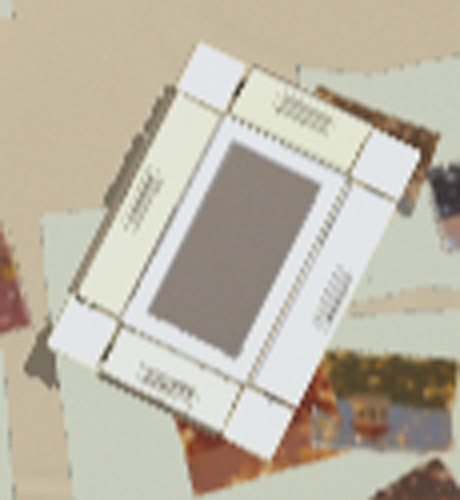

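View pics/cb.png

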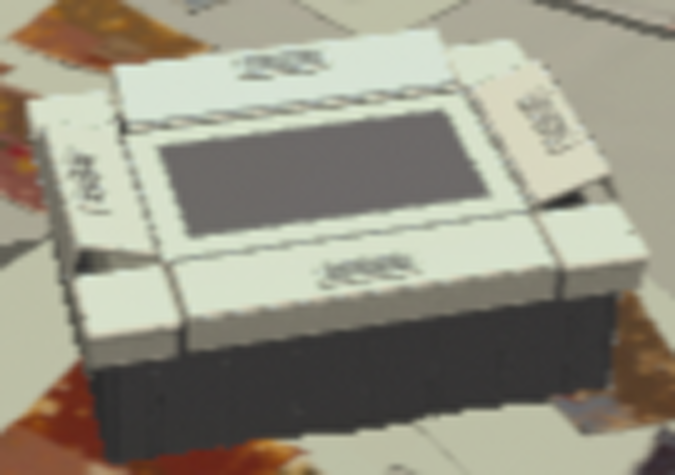

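The lid lies at top-view px (340..395, 180..285). The upper-left long wing and both short wings (upper and lower) stand up. The lower-right long wing is flush.

```bash
cat > h.py <<'E'
import numpy as np
from scipy.spatial.transform import Rotation as Rn
from workcell import bot,eyes
def ray(n,px,z):
    p=eyes.camera_params(n);R=Rn.from_euler('xyz',p['attitude']).as_matrix();o=p['origin']
    out=[]
    for u,v in px:
        d=R@np.array([(u-p['cx'])/p['fx'],-(v-p['cy'])/p['fy'],-1.]);out.append(o+d*(z-o[2])/d[2])
    return np.array(out)
E
python3 - <<'E'
from h import *
# order: model corners; long axis from bottom pair to top pair
c=np.array([(200,42),(418,152),(272,458),(50,345)])
W=ray("top",(c+.5)/4-.5+[290,170],.078)[:,:2]
print(W.round(4)); print([np.linalg.norm(W[i]-W[(i+1)%4]).round(4) for i in range(4)])
s=np.array([(115,338-0)])
c2=np.array([(632,205+45),(85,330)]) # scene near-side corners (top edge outer): right, left
print("scene",ray("scene",(np.array([(648,255),(85,342),(28,103),(520,42)])+.5)/5-.5+[235,220],.078)[:,:2].round(4))
C=W.mean(0);x=(W[0]+W[1]-W[2]-W[3]);x/=np.linalg.norm(x);y=np.array([-x[1],x[0]])
yaw=np.arctan2(x[1],x[0]);print("C",C,"yaw",yaw)
s=bot.observe()
for n,o in dict(la=y*.069,lb=-y*.069,sa=x*.099,sb=-x*.099).items():
    P=C+o;print(n,P.round(4),"delta mm",((P-s['position'][:2])*1e3).round(0))
print(s['position'],s['tool_rot'],s['clock'])
E
```

```text
[[ 0.685   0.0692]
 [ 0.6132 -0.0685]
 [ 0.4205  0.028 ]
 [ 0.4917  0.1671]]
[np.float64(0.1552), np.float64(0.2155), np.float64(0.1563), np.float64(0.2167)]
scene [[ 0.6112 -0.0713]
 [ 0.415   0.0264]
 [ 0.49    0.1666]
 [ 0.6852  0.0657]]
C [0.55260627 0.04894169] yaw -0.4663700366354024
la [0.5836 0.1106] delta mm [ 433. -496.]
lb [ 0.5216 -0.0127] delta mm [ 371. -619.]
sa [0.641  0.0044] delta mm [ 491. -602.]
sb [0.4642 0.0935] delta mm [ 314. -513.]
[0.1502264  0.60639689 0.23080884] [-3.14064357e+00  6.92382436e-05  2.89880565e+00] 0.1
```

```bash
python3 -m jog '[{"delta_pos":[50,-40,0],"spin":0,"claw":1},{"delta_pos":[433,-496,0],"spin":-0.22,"claw":1},{"delta_pos":[433,-496,0],"spin":-0.22,"claw":1},{"delta_pos":[433,-496,0],"spin":-0.22,"claw":1},{"delta_pos":[433,-496,0],"spin":-0.22,"claw":1},{"delta_pos":[433,-496,0],"spin":-0.22,"claw":1},{"delta_pos":[433,-496,0],"spin":-0.22,"claw":1},{"delta_pos":[433,-496,0],"spin":-0.22,"claw":1}]' 40
```

```text
clock: 0.9
position: [0.4164, 0.3065, 0.2308]
tool_rot: [-3.141, 0.0, 2.679]
force: [1.3, 0.9, -0.5]
grip_width: 0.0001
```

Remaining to la: (167, -196), with descent to z≈0.115.

```bash
python3 -m jog '[{"delta_pos":[167,-196,0],"spin":0,"claw":1},{"delta_pos":[167,-196,0],"spin":0,"claw":1},{"delta_pos":[167,-196,0],"spin":0,"claw":1},{"delta_pos":[167,-196,-60],"spin":0,"claw":1},{"delta_pos":[167,-196,-115],"spin":0,"claw":1},{"delta_pos":[167,-196,-115],"spin":0,"claw":1},{"delta_pos":[167,-196,-115],"spin":0,"claw":1},{"delta_pos":[167,-196,-115],"spin":0,"claw":1}]'
python3 - <<'E'
from h import *
import cv2
cv2.imwrite("pics/s1.png",cv2.resize(eyes.grab_frame("scene")[160:340,180:420],None,fx=3,fy=3,interpolation=cv2.INTER_CUBIC))
E
```

```text
clock: 1.7
position: [0.5828, 0.1093, 0.1141]
tool_rot: [-3.138, -0.002, 2.677]
force: [-1.0, 1.4, 1.1]
grip_width: 0.0002
```

View pics/s1.png

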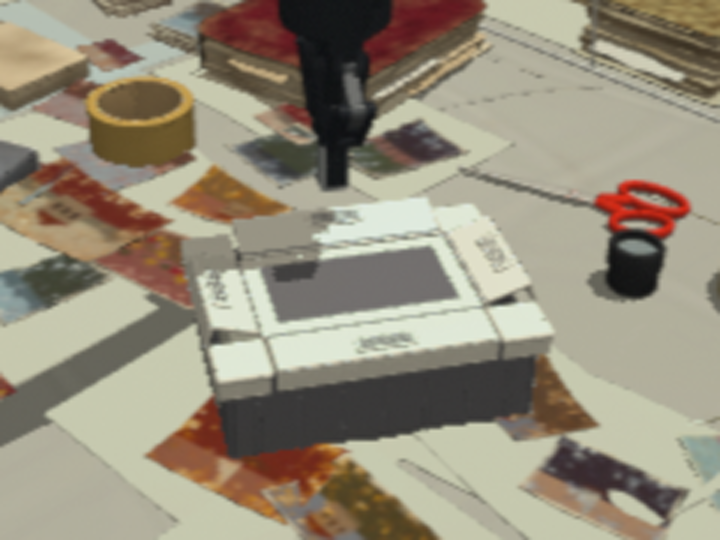

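The fingertip (335,185) is above the ribbed pad (338,215) of the far wing. Pressing it.

```bash
python3 -m jog '[{"delta_pos":[1,1,-20],"spin":0,"claw":1},{"delta_pos":[1,1,-24],"spin":0,"claw":1},{"delta_pos":[1,1,-27],"spin":0,"claw":1},{"delta_pos":[1,1,-29],"spin":0,"claw":1},{"delta_pos":[1,1,-31],"spin":0,"claw":1},{"delta_pos":[1,1,-32],"spin":0,"claw":1},{"delta_pos":[1,1,-32],"spin":0,"claw":1}]'
```

```text
clock: 2.45
position: [0.5842, 0.1122, 0.0847]
tool_rot: [-3.141, -0.0, 2.679]
force: [0.6, -0.3, -0.4]
grip_width: 0.0
```

```bash
python3 -m jog '[{"delta_pos":[0,-1,-2],"spin":0,"claw":1},{"delta_pos":[0,-1,-3],"spin":0,"claw":1},{"delta_pos":[0,-1,-3],"spin":0,"claw":1}]'; python3 -m jog '[{"delta_pos":[0,0,20],"spin":0,"claw":1},{"delta_pos":[0,0,36],"spin":0,"claw":1},{"delta_pos":[57,-106,36],"spin":0,"claw":1},{"delta_pos":[57,-106,36],"spin":0,"claw":1},{"delta_pos":[57,-106,36],"spin":0,"claw":1},{"delta_pos":[57,-106,36],"spin":0,"claw":1},{"delta_pos":[57,-106,36],"spin":0,"claw":1}]'
python3 - <<'E'
from h import *
import cv2
cv2.imwrite("pics/s2.png",cv2.resize(eyes.grab_frame("scene")[160:340,180:420],None,fx=3,fy=3,interpolation=cv2.INTER_CUBIC))
E
```

```text
clock: 2.75
position: [0.5842, 0.111, 0.0818]
tool_rot: [-3.141, -0.0, 2.679]
force: [-1.2, -0.1, 4.8]
grip_width: 0.0001
clock: 3.45
position: [0.6409, 0.0051, 0.1175]
tool_rot: [-3.141, -0.001, 2.678]
force: [0.1, 0.8, 0.2]
grip_width: 0.0003
```

View pics/s2.png

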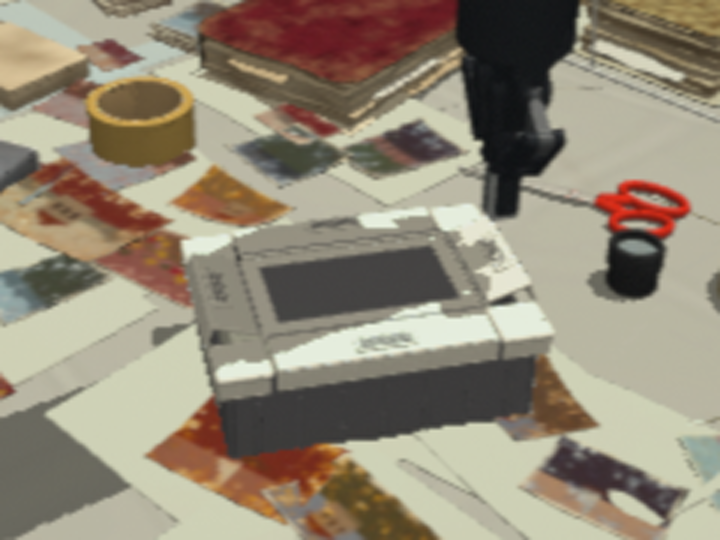

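The far wing is flush and the box hasn't moved. The fingertip (500,210) is over the right short wing's pad (490,245), so I'll press that, then go to sb.

```bash
python3 -m jog '[{"delta_pos":[0,0,-22],"spin":0,"claw":1},{"delta_pos":[0,0,-27],"spin":0,"claw":1},{"delta_pos":[0,0,-30],"spin":0,"claw":1},{"delta_pos":[0,0,-33],"spin":0,"claw":1},{"delta_pos":[0,0,-35],"spin":0,"claw":1},{"delta_pos":[0,0,-36],"spin":0,"claw":1},{"delta_pos":[0,0,-36],"spin":0,"claw":1},{"delta_pos":[0,0,-36],"spin":0,"claw":1}]'; python3 -m jog '[{"delta_pos":[0,0,20],"spin":0,"claw":1},{"delta_pos":[0,0,40],"spin":0,"claw":1},{"delta_pos":[-177,89,40],"spin":0,"claw":1},{"delta_pos":[-177,89,40],"spin":0,"claw":1},{"delta_pos":[-177,89,40],"spin":0,"claw":1},{"delta_pos":[-177,89,40],"spin":0,"claw":1},{"delta_pos":[-177,89,40],"spin":0,"claw":1},{"delta_pos":[-177,89,40],"spin":0,"claw":1}]'
```

```text
clock: 4.3
position: [0.6404, 0.0068, 0.0818]
tool_rot: [-3.141, -0.002, 2.68]
force: [-2.5, 1.3, 5.0]
grip_width: -0.0001
clock: 5.1
position: [0.4629, 0.0966, 0.1223]
tool_rot: [-3.141, -0.002, 2.682]
force: [1.1, 0.1, -0.6]
grip_width: -0.0002
```

```bash
python3 -m jog '[{"delta_pos":[1,-3,-26],"spin":0,"claw":1},{"delta_pos":[1,-3,-31],"spin":0,"claw":1},{"delta_pos":[1,-3,-34],"spin":0,"claw":1},{"delta_pos":[1,-3,-37],"spin":0,"claw":1},{"delta_pos":[1,-3,-39],"spin":0,"claw":1},{"delta_pos":[1,-3,-40],"spin":0,"claw":1},{"delta_pos":[1,-3,-40],"spin":0,"claw":1},{"delta_pos":[1,-3,-40],"spin":0,"claw":1}]'; python3 -m jog '[{"delta_pos":[0,0,40],"spin":0,"claw":1},{"delta_pos":[0,0,80],"spin":0,"claw":1},{"delta_pos":[-60,250,120],"spin":0,"claw":1},{"delta_pos":[-60,250,120],"spin":0,"claw":1},{"delta_pos":[-60,250,120],"spin":0,"claw":1},{"delta_pos":[-60,250,120],"spin":0,"claw":1},{"delta_pos":[-60,250,120],"spin":0,"claw":1},{"delta_pos":[-60,250,120],"spin":0,"claw":1}]'
python3 - <<'E'
from h import *
import cv2
a=eyes.grab_frame("scene")[220:315,235:370]
b=eyes.grab_frame("top")[170:295,290:405]
f=lambda i:cv2.resize(i,(int(i.shape[1]*380/i.shape[0]),380),interpolation=cv2.INTER_CUBIC)
a,b=f(a),f(b);m=np.hstack([a,b]);print(m.shape)
cv2.imwrite("pics/s3.png",m[:,:] if m.shape[1]<=800 else cv2.resize(m,(800,int(380*800/m.shape[1]))))
E
```

```text
clock: 5.9
position: [0.4641, 0.0936, 0.0824]
tool_rot: [-3.141, -0.002, 2.682]
force: [-1.1, 0.1, 0.3]
grip_width: 0.0002
clock: 6.7
position: [0.402, 0.3492, 0.2032]
tool_rot: [3.139, -0.003, 2.688]
force: [-0.5, -1.7, -0.4]
grip_width: -0.0
(380, 889, 3)
```

View pics/s3.png

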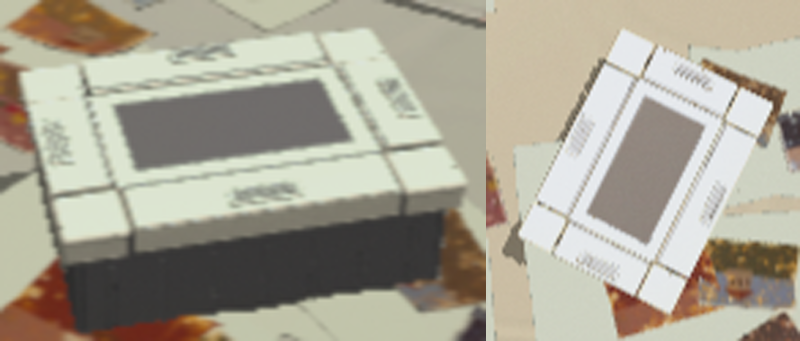

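All four wings are flush in both views (scene crop pads at (200,50), (400,100), (265,193), (60,140)), and the box is where it was.

```bash
python3 -m jog '[{"delta_pos":[0,0,0],"spin":0,"claw":1},{"delta_pos":[0,0,0],"spin":0,"claw":1}]'; python3 -c "
from workcell import bot
print(bot.job_done())"
```

```text
clock: 7.0
position: [0.4036, 0.3443, 0.2025]
tool_rot: [-3.142, -0.002, 2.684]
force: [-0.1, 0.0, -0.4]
grip_width: -0.0
the job is handed in; nothing more can be done
None
```

The lid is fully clipped on: I pressed the three raised wings (`wing_long_a`, `wing_short_a` and `wing_short_b`) shut with the closed fingertips. `wing_long_b` was already down, so I left it alone.

- **Final pictures:** after the arm withdrew, the scene and top views showed all four wings level. By eye, the box had not moved.
- **Forces and time:** the highest force reading at the end of a press was about 5 N. The job was handed in at about 7 s on the robot's clock.
- **Less certain:** the press on `wing_short_b` ended at 82.4 mm with almost no force, so it is confirmed shut only by the pictures.
- **Bystanders:** the arm never went near the weight, the tape roll or the loupe, but I did not re-measure their positions.

No check failed or disagreed.

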